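Shut the guard of the pellet press and press a pellet

ROBOT

A 7-joint arm with a two-finger parallel gripper is mounted at the origin on a cart in front of the work surface, level with it; the furniture and walls round the work are solid. World frame = base frame: x ahead of the robot, y to its left, z up, the work surface at z = 0. Lengths are in m, angles in rad, forces in N, time in s.
With the tool pointing down it reaches from about 0.4 to 0.85 m from the base axis. Payload 10.4 kg.
Tool frame: the origin (TCP) lies on the mounting face of the last link; the fingertips stand 182 mm ahead of it and the grasp point (between the pads) lies 164 mm ahead of it; z points along the fingers, y is the line along which they close (so a half turn about z gives the same grasp; the last joint's range is limited). The gripper opens to 87 mm and grips with 3 to 60 N. Pads are 19 mm wide; open, the fingers measure 117 mm over their backs; the gripper's body (75 mm by 190 mm) begins 51 mm behind the grasp point.
Start: joints at [1.3, 0.332, -0.065, 1.46, 0.022, 1.35, -0.088], TCP at [0.153, -0.606, 0.405] pointing down, gripper open.
Joint ranges: [-2.6, 2.6], [-0.5, 2.12], [-1.47, 1.34], [0.16, 2.42], [-1.27, 4.41], [0.06, 2.06], [-2.6, 2.6]. Speed limits (rad/s): [2.22, 2.22, 2.79, 2.79, 3.14, 3.14, 3.14].

INTERFACE

Orientations are given as a rotation vector (axis times angle).
In Python, from cell import bot gives the robot as it stands.
- The arm moves only by the tool step_arm, never from a script. Its arguments are lists of equal length, an entry for each row: "travel": the shift along the tool's x, y, z in mm, a list of three; "rot": the turn, a rotation vector about the tool's x, y, z in degrees, a list of three; "hand": the opening, from 0 (shut) to 1 (fully open). A call has 1 to 8 rows; each row shifts and turns the commanded pose from where the row before left it, along the tool's axes as they then stand; what a row does not reach is not made up. A row lasts 1/12 s, in which the tool goes at most 41.7 mm and 7.16 degrees, less where a joint would pass 70% of its speed; a pose out of reach is approached as far as the arm can. A call is refused whole if a number of a shift passes 41.7 or a number of a turn 7.16, either way. A call with a gripper value outside its range is refused whole. The fingers move at their own pace and stop on an object; "newtons" is the grip in N (left out, the last holds). Time passes only in rows, so rows that do not move let the fingers close. It gives the time, the measured TCP pose, the force, the opening and the grip force at its end, in the units of the state.
- bot.get_state(): the state, without advancing time (a new reading comes with each control period).
- bot.get_image(name): name is "scene" or "top" or "wrist"; returns the picture (420x560x3 uint8, blue, green, red); there is no depth.
- bot.camera_model(name): a dict with "camera_matrix" (3x3 intrinsics, pixels), "R" (3x3) and "t" (3): a world point X has camera coordinates R X + t. Camera axes: x right, y down, z forward; pixel columns grow to the right and rows downward; lengths in m; the calibration is good to about 2 mm. A picture is of the moment at which its call begins: read the wrist's pose just before it. camera_model takes no time and is no camera call; for the wrist camera it gives the pose at the moment of the call.
- bot.sign_off(): hands the job in; it is judged then, once.
Trained networks look in the newest picture that a camera, given by its name, has taken for a name from the list of things; names that differ only in an ending like _2 or _b are one class to them, and where a whole thing is asked for, a point or a joint stands for the part that bears it (a point fixed in the world has none). Each returns a list of dicts, best first, with "p" (0 to 1); they miss things now and then, are a little off and sometimes report something else, mostly with a low value. They report only what shows in the picture. A call takes as long as a camera call.
- bot.regions_of(query, camera): "pixels" (420x560 bool, what is visible of it) and "xy" ([column, row] in pixels, amid what is visible of it).
The state is a dict: "t": time; "joint_positions": joint angles; "joint_velocities": joint speeds; "tau": joint torques, N m; "tool_pos": TCP position; "orientation": TCP orientation; "wrist_force": force on the tool from outside, world axes, zero at the start; "torque": the same for the moment, N m; "width": finger opening in m; "gripper_force": force on a finger pad.
Only numpy, scipy, OpenCV 4.12 (cv2) and the standard library are available. Lean on these libraries where they do the work, as an engineer would, in place of code of your own. Each camera call takes 0.05 s, during which the arm holds its last target. There are 200 camera calls.

TASK

The die is already standing in the hand-lever pellet press. Press the press's clear hinged guard down until its catch snaps and holds it shut, then pull the lever all the way down to its stop and ease it slowly back up to rest, without letting it fly back. Do not work the lever before the guard is shut, let go of everything at the end with the guard still latched, and leave the glassware beside the press where it stands.

Things in the scene. Friction and masses are not known exactly. Their poses are not given: they have to be found in the camera images.
- press: Grey hand-lever pellet press, fixed: base 255 (x) x 150 (y) x 28 mm, column at the back, overhanging head 68 mm wide, 144 to 190 mm above the worktop; a steel die stands under the ram. Origin on the worktop under the ram axis; x runs from its front to its back, y to its left, z up. Base front edge at x = -155 mm. Yaw 1.12 to 1.75: the front looks to the robot's right, mostly a little towards it.
- guard (a joint): Guard angle, rad: 0 shut, growing as it opens, stop at 1.2; friction holds it open at its start of 0.85 to 1.1. Near shut a spring pushes it back open (3 N at the rail) until the tongue inside the rail snaps past two sprung balls on the base, between 0.08 and 0.03 rad, which takes about 8 to 12 N at the rail; the balls then hold it at 0 against its stop.
- guard_hinge (a point): Middle of the guard's hinge axis (along y), at x = -42, z = 165 mm in the press frame. Shut, the 150 mm long clear panel slopes forward and 55 degrees down from here. With e = 55 degrees - guard angle, a point r mm down the panel and h mm out from it lies at x = -42 - r cos e - h sin e, z = 165 - r sin e + h cos e (mm).
- guard_rail (a point): Where to press: middle of the outer face of the aluminium rail on the guard's free edge (r = 141, h = 8 mm); rail 112 mm along y, 20 mm wide. Site x points up the panel to the hinge, z out of the face. The raised lever knob stands above: lean the gripper about 30 degrees back from the press, towards where its front looks, to stay clear.
- lever (a joint): Lever angle, rad: 0 up at rest (arm rises 35 degrees towards the front), 0.70 down at its stop (arm 5 degrees below level). A return spring drives it up: the pull at the knob grows from 3 to 6 N, and 5 N more from about 0.35 on, where the ram meets the die's punch. Let go when down, it flies up at over 5 rad/s.
- lever_knob (a point): Centre of the black ball knob, 40 mm across, 190 mm from the lever's pivot. Up: x = -156, z = 315 mm in the press frame; down: x = -189, z = 189 mm. It swings in the plane y = 0 of the press; the arm is a 13 mm steel rod.
- lever_pivot (a point): Middle of the lever's pivot axis (along y of the press), at x = 0, z = 206 mm in the press frame. Fixed obstacles near by: a white analyser cabinet right of the work (about x 0.46 to 0.82 m, y below -0.28 m, 400 mm high) and a computer screen behind it (x from 0.74 m, y -0.15 to 0.30 m, 375 mm high).
- punch (a joint): How far the die's punch has been pressed in, m: 0 at the start, about 0.010 after a full pull of the lever; it stays where it is pushed.
- beaker: Small empty glass beaker, 46 mm across, 56 mm high, standing at the press's right side (its -y), towards the front; origin at the centre of its underside. To be left alone.
- vial: Capped sample vial, 24 mm across, 53 mm high, standing at the press's right side (its -y), further back; origin at the centre of its underside. To be left alone.
- petri_dish: Glass dish, 60 mm across, 13 mm high, at the press's left side (its +y); origin at the centre of its underside. To be left alone.

How it is judged:
On the way, in this order (a step that is already met when the one before it is completed fails the run):
1. the guard is shut and latched (within 0.025 rad) with the lever still up (value of joint guard below 0.025 rad and value of joint lever below 0.15 rad), for 0.2 s.
2. the lever is pulled down to within 0.06 rad of its stop with the guard shut (value of joint guard below 0.025 rad and value of joint lever above 0.64 rad), for 0.1 s.
At the end, for the whole second after the job is handed in: The guard is latched shut (within 0.025 rad), the lever is at rest back up (within 0.06 rad of its upper stop) and the punch has been pressed at least 6 mm into the die (value of joint guard below 0.025 rad and value of joint lever below 0.06 rad and value of joint punch above 0.006 m and velocity of joint lever between -0.1 and 0.1 rad/s); the robot touches nothing.
It fails at once if the lever pulled by more than 0.25 rad while the guard is not shut (value of joint lever above 0.25 rad and value of joint guard above 0.06 rad).
It fails at once if the lever flying back up faster than 2.5 rad/s (velocity of joint lever below -2.5 rad/s).
It fails at once if the beaker moved more than 30 mm or tipped (distance of beaker from where it was at the start of the episode above 0.03 m or angle between beaker's own z axis and vertical above 0.5 rad).
It fails at once if the vial moved more than 30 mm or tipped (distance of vial from where it was at the start of the episode above 0.03 m or angle between vial's own z axis and vertical above 0.5 rad).
It fails at once if the glass dish moved more than 30 mm or tipped (distance of petri_dish from where it was at the start of the episode above 0.03 m or angle between petri_dish's own z axis and vertical above 0.5 rad).
It also fails if it takes over 70 s, if anything falls off the work surface, if the arm or the gripper's body presses on something with over 40 N, if the wrist force passes 120 N, or if a joint passes its speed limit or range.

## Working session

There is one attempt and no reset: what is moved stays moved. The work goes in short steps, Python scripts to look and compute and a tool call to move; the robot and the scene stay as the last step left them, time stands still between calls to the robot, and variables do not carry over. Pictures are saved under pics/ and viewed, at most 10 in all, crops included, and the job is handed in when it is done.

Besides the shell and the picture viewer there is one more tool, called as name(argument=value, ...) on one line, values as JSON. step_arm: Moves the arm, as the interface text tells. Its arguments: {"type":"object","properties":{"travel":{"type":"array","items":{"type":"array","items":{"type":"number"}}},"rot":{"type":"array","items":{"type":"array","items":{"type":"number"}}},"hand":{"type":"array","items":{"type":"number"}},"newtons":{"type":"number"}},"required":["travel","rot","hand"]}

```bash
mkdir -p pics; ls; python3 - <<'E'
from cell import bot
import cv2,numpy as np
s=bot.get_state();print({k:np.round(v,3) for k,v in s.items()})
ims=[]
for c in("scene","top"):
    im=bot.get_image(c);cv2.imwrite(f"pics/{c}0.png",im)
    m=bot.camera_model(c);print(c,np.round(m["camera_matrix"],1).tolist(),np.round(m["R"],3).tolist(),np.round(m["t"],3).tolist())
    for q in("press","guard","lever_knob","guard_rail","beaker","vial","petri_dish","lever"):
        r=bot.regions_of(q,c)
        print(q,[(round(float(d["p"]),2),np.round(d["xy"]).tolist(),int(d["pixels"].sum())) for d in r[:2]])
E
```

```text
pics
{'t': np.float64(0.0), 'joint_positions': array([ 1.3  ,  0.333, -0.065,  1.461,  0.022,  1.35 , -0.088]), 'joint_velocities': array([ 0.002,  0.   ,  0.001, -0.   ,  0.   ,  0.001,  0.002]), 'tau': array([-1.0000e-03, -6.2325e+01,  2.4000e-02, -3.8990e+01, -6.1000e-02,
        4.0000e-02,  0.0000e+00]), 'tool_pos': array([ 0.153, -0.606,  0.404]), 'orientation': array([-3.116, -0.388,  0.   ]), 'wrist_force': array([ 0.041, -0.729, -0.035]), 'torque': array([-0.029,  0.   , -0.048]), 'gripper_force': np.float64(0.0), 'width': np.float64(0.087)}
scene [[416.7, 0.0, 275.7], [0.0, 416.7, 210.3], [0.0, 0.0, 1.0]] [[0.888, -0.46, -0.015], [-0.346, -0.646, -0.681], [0.303, 0.609, -0.732]] [-0.518, 0.37, 0.791]
press [(0.59, [261.0, 234.0], 6767)]
guard [(0.79, [265.0, 232.0], 2937)]
lever_knob [(0.79, [260.0, 191.0], 583)]
guard_rail [(0.94, [261.0, 230.0], 2935)]
beaker [(0.71, [314.0, 254.0], 481)]
vial [(0.61, [305.0, 223.0], 152), (0.16, [214.0, 252.0], 461)]
petri_dish [(0.77, [214.0, 254.0], 448), (0.35, [261.0, 188.0], 584)]
lever [(0.93, [263.0, 190.0], 586)]
top [[485.3, 0.0, 283.2], [0.0, 485.3, 213.1], [0.0, 0.0, 1.0]] [[0.005, -1.0, -0.004], [-0.985, -0.004, -0.175], [0.175, 0.005, -0.985]] [0.025, 0.604, 0.963]
press [(0.92, [251.0, 213.0], 10428), (0.44, [275.0, 202.0], 1404)]
guard [(0.84, [282.0, 226.0], 4109)]
lever_knob [(0.73, [275.0, 209.0], 1344)]
guard_rail [(0.94, [281.0, 224.0], 4129)]
beaker [(0.81, [288.0, 174.0], 445), (0.23, [251.0, 213.0], 10542)]
vial [(0.59, [246.0, 163.0], 156)]
petri_dish [(0.57, [229.0, 269.0], 634)]
lever []
```

```bash
python3 - <<'E'
import cv2
a=cv2.imread("pics/scene0.png")[130:330,150:410];b=cv2.imread("pics/top0.png")[110:310,150:410]
cv2.imwrite("pics/s1.png",cv2.resize(a,(780,600),interpolation=cv2.INTER_CUBIC));cv2.imwrite("pics/t1.png",cv2.resize(b,(780,600),interpolation=cv2.INTER_CUBIC))
E
```

```text
(no output)
```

View pics/s1.png

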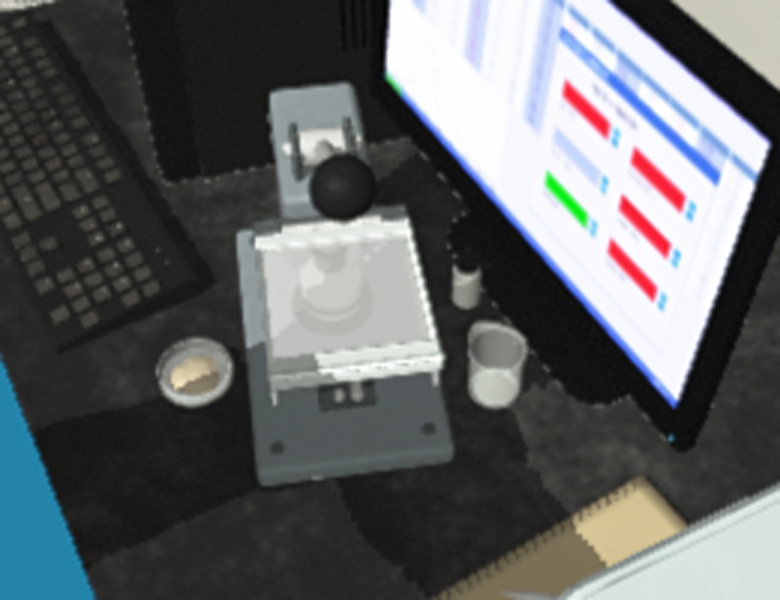

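View pics/t1.png

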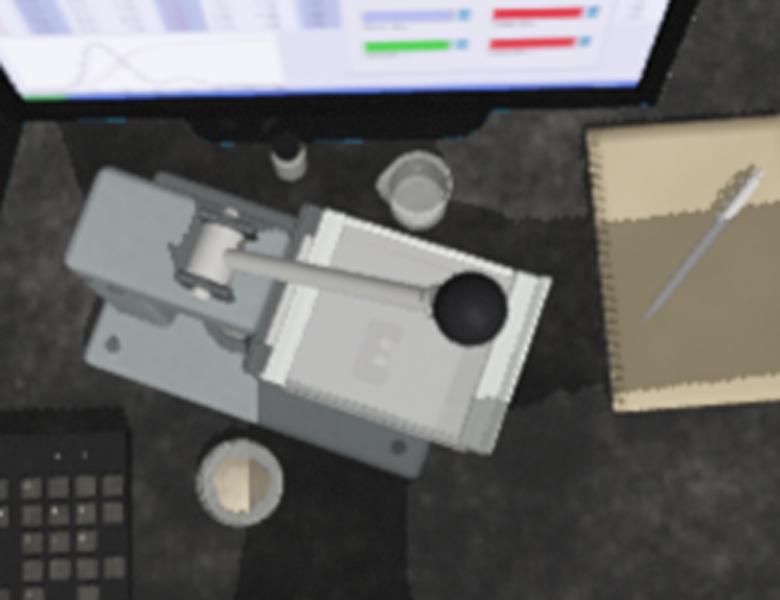

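The views show the press with its front towards -y, the knob at scene (264,192) and top (307,213), and the guard open with its rail at top (333,203)–(313,261). The glassware stands clear on both sides. Next I fit the press pose.

```bash
cat > h.py <<'E'
from cell import bot
import numpy as np, cv2
from scipy.spatial.transform import Rotation as R
from scipy.optimize import least_squares
def proj(c,X):
    m=bot.camera_model(c);p=(m["R"]@np.atleast_2d(X).T).T+m["t"];q=(m["camera_matrix"]@p.T).T
    return q[:,:2]/q[:,2:]
def gp(r,h,y,g):
    e=np.radians(55)-g
    return np.array([-42-r*np.cos(e)-h*np.sin(e),y,165-r*np.sin(e)+h*np.cos(e)])/1e3
def W(P,X): 
    c,s=np.cos(P[2]),np.sin(P[2]);X=np.asarray(X)
    return np.array([P[0]+c*X[0]-s*X[1],P[1]+s*X[0]+c*X[1],X[2]])
E
cat > fit.py <<'E'
from h import *
S=lambda u,v:(u/3+150-.33,v/3+130-.33); T=lambda u,v:(u/3+150-.33,v/3+110-.33)
obs=[("scene",S(343,187),"k"),("top",T(470,308),"k"),
("top",T(550,278),(151,8,-56)),("top",T(490,452),(151,8,56)),("top",T(515,268),(131,8,-56)),("top",T(462,442),(131,8,56)),
("scene",S(442,355),(151,8,-56)),("scene",S(272,377),(151,8,56)),
("scene",S(260,472),"bl"),("scene",S(452,450),"br"),("top",T(416,470),"bl"),
("scene",S(322,150),"p"),("top",T(214,254),"p")]
K={"k":[-.156,0,.315],"bl":[-.155,.075,.028],"br":[-.155,-.075,.028],"p":[0,0,.206]}
def f(P):
    return np.concatenate([proj(c,W(P,K[k] if isinstance(k,str) else gp(*k,P[3])))[0]-np.array(uv) for c,uv,k in obs])
r=least_squares(f,[.6,.0,1.3,.95],loss="soft_l1");print(r.x);print(np.round(f(r.x).reshape(-1,2),1).tolist())
np.save("P.npy",r.x);P=r.x
print("knob",W(P,K["k"]),"down",W(P,[-.189,0,.189]),"rail",W(P,gp(141,8,0,P[3])),"shut",W(P,gp(141,8,0,0)))
E
python3 fit.py
```

```text
[0.610987   0.13693125 1.23610066 1.07437952]
[[-0.2, 0.4], [0.6, -0.3], [-0.7, -0.5], [-0.7, -0.2], [0.5, -0.4], [-2.0, -0.5], [0.5, 0.4], [-1.3, 0.4], [-1.4, 0.6], [0.9, -0.8], [0.6, 2.7], [-0.3, -1.4], [0.8, -0.1]]
knob [ 0.55974385 -0.01041236  0.315     ] down [ 0.54890395 -0.0415812   0.189     ] rail [ 0.55147794 -0.03417999  0.18904969] shut [0.56847243 0.01468565 0.05408817]
```

```bash
cat >> h.py <<'E'
P=np.load("P.npy") if __import__("os").path.exists("P.npy") else None
def ori(lean,P=P):
    l=np.radians(lean);c,s=np.cos(P[2]),np.sin(P[2])
    z=np.array([c*np.sin(l),s*np.sin(l),-np.cos(l)]);y=np.array([s,-c,0]) # tool y = -press y
    return R.from_matrix(np.c_[np.cross(y,z),y,z])
def plan(target,rot,n,start=None):
    """rows from the measured (or given) TCP pose to target pose, n rows"""
    s=bot.get_state()
    p,q=(np.array(s["tool_pos"]),R.from_rotvec(s["orientation"])) if start is None else start
    dr=(q.inv()*rot).as_rotvec(degrees=True)/n; dr=np.round(dr,1); T=[]
    for i in range(n):
        d=np.round(q.inv().apply((target-p)/(n-i))*1e3,0); p=p+q.apply(d/1e3); q=q*R.from_rotvec(dr,degrees=True); T.append(d.astype(int).tolist())
    print("travel",T,"rot",dr.tolist(),"end",np.round(p,3),"angle err",round(np.degrees((q.inv()*rot).magnitude()),2))
    return p,q
def tcp(pt,q,L): return pt-q.apply([0,0,L])
E
python3 - <<'E'
from h import *
s=bot.get_state();q0=R.from_rotvec(s["orientation"])
w=np.array([.32,-.27,.5]);a=plan(w,q0,8,)
q=ori(30)
a=plan(w+[.02,.07,.0],R.from_rotvec([0,0,40],degrees=True)*q0,8,a)
rail=W(P,gp(141,8,0,P[3]));n=W(P,gp(141,58,0,P[3]))
t=tcp(n,q,.182);print("pre",t,"contact",tcp(rail,q,.182),"shut",tcp(W(P,gp(141,8,0,0)),q,.182))
a=plan(t,q,8,a)
E
```

```text
travel [[30, -36, -12], [31, -36, -12], [30, -35, -12], [31, -36, -12], [30, -35, -12], [31, -36, -12], [30, -35, -12], [31, -36, -11]] rot [0.0, 0.0, 0.0] end [ 0.32 -0.27  0.5 ] angle err 0.0
travel [[5, -8, 0], [5, -7, 0], [6, -7, 0], [6, -6, 0], [7, -6, 0], [8, -5, 0], [8, -5, 0], [8, -4, 0]] rot [0.0, 0.0, -5.0] end [ 0.34 -0.2   0.5 ] angle err 0.0
pre [ 0.52346171 -0.11473734  0.39633921] contact [ 0.5215861  -0.12013043  0.34666631] shut [ 0.53858059 -0.07126479  0.2117048 ]
travel [[22, 12, 13], [21, 13, 14], [19, 14, 15], [18, 15, 17], [16, 16, 17], [14, 16, 18], [13, 17, 19], [11, 18, 20]] rot [0.5, 3.7, -2.0] end [ 0.524 -0.115  0.397] angle err 0.47
```

step_arm(travel=[[20,-24,-8],[20,-24,-8],[20,-24,-8],[20,-24,-8],[20,-24,-8],[20,-24,-8],[20,-24,-8],[20,-24,-8]], rot=[[0,0,0],[0,0,0],[0,0,0],[0,0,0],[0,0,0],[0,0,0],[0,0,0],[0,0,0]], hand=[0,0,0,0,0,0,0,0])

```text
t: 1.57
tool_pos: [0.2617, -0.3789, 0.4693]
orientation: [3.117, 0.388, 0.0]
wrist_force: [1.4, -0.5, 1.0]
width: 0.0414
gripper_force: 0.0
```

step_arm(travel=[[20,-24,-8],[20,-24,-8],[20,-24,-8],[20,-24,-8],[0,0,0]], rot=[[0,0,0],[0,0,0],[0,0,0],[0,0,0],[0,0,0]], hand=[0,0,0,0,0])

```text
t: 1.98
tool_pos: [0.3182, -0.2627, 0.5029]
orientation: [3.114, 0.4, 0.004]
wrist_force: [0.6, 0.1, 0.2]
width: 0.0081
gripper_force: 0.0
```

step_arm(travel=[[5,-8,0],[5,-7,0],[6,-7,0],[6,-6,0],[7,-6,0],[8,-5,0],[8,-5,0],[8,-4,0]], rot=[[0,0,-5],[0,0,-5],[0,0,-5],[0,0,-5],[0,0,-5],[0,0,-5],[0,0,-5],[0,0,-5]], hand=[0,0,0,0,0,0,0,0])

```text
t: 2.65
tool_pos: [0.3355, -0.1975, 0.5009]
orientation: [2.793, 1.437, 0.0]
wrist_force: [0.2, 0.9, 0.3]
width: 0.0005
gripper_force: 0.0
```

```bash
python3 - <<'E'
from h import *
q=ori(30);rail=W(P,gp(141,8,0,P[3]))
a=plan(tcp(rail,q,.182+.06),q,8)
s=bot.get_state();print(s["wrist_force"],s["width"],s["t"],s["joint_positions"],s["tool_pos"])
E
```

```text
travel [[18, 14, 13], [16, 15, 14], [15, 16, 15], [13, 16, 15], [12, 17, 16], [10, 18, 17], [9, 18, 17], [7, 18, 17]] rot [0.5, 3.7, -2.0] end [ 0.511 -0.148  0.399] angle err 0.37
[0.19182411 0.89321983 0.26055162] 0.0005175848162989415 2.65 [ 0.88596708 -0.22276087 -0.38745996  1.83312746 -0.08349499  1.51493291
 -0.10853902] [ 0.33550305 -0.19750599  0.50086149]
```

step_arm(travel=[[18,14,13],[16,15,14],[15,16,15],[13,16,15],[12,17,16],[10,18,17],[9,18,17],[7,18,17]], rot=[[0.5,3.7,-2],[0.5,3.7,-2],[0.5,3.7,-2],[0.5,3.7,-2],[0.5,3.7,-2],[0.5,3.7,-2],[0.5,3.7,-2],[0.5,3.7,-2]], hand=[0,0,0,0,0,0,0,0])

```text
t: 3.32
tool_pos: [0.5126, -0.1494, 0.3979]
orientation: [-2.268, -1.607, -0.611]
wrist_force: [0.5, -0.2, 0.4]
width: 0.0004
gripper_force: 0.0
```

step_arm(travel=[[0,0,0],[0,0,0]], rot=[[0,0,0],[0,0,0]], hand=[0,0])

```text
t: 3.48
tool_pos: [0.5118, -0.1496, 0.3973]
orientation: [-2.269, -1.606, -0.605]
wrist_force: [-0.1, -1.6, -0.6]
width: 0.0003
gripper_force: 0.0
```

```bash
python3 - <<'E'
from h import *
s=bot.get_state();q=R.from_rotvec(s["orientation"]);print(s["tool_pos"],s["wrist_force"],s["joint_positions"],np.degrees((q.inv()*ori(30)).as_rotvec()))
# path of tip in tool axes, contact to shut, tool fixed at lean 30, tip touching at rail centre
q=ori(30);start=(tcp(W(P,gp(141,8,0,P[3])),q,.242),q)
pts=[tcp(W(P,gp(141,8,0,P[3])),q,.182)]+[tcp(W(P,gp(141,8,0,g)),q,.182) for g in (.95,.8,.65,.5,.35,.2,.1,.05,0,-.03)]
p=np.array(s["tool_pos"])
for t in pts: print(np.round(R.from_rotvec(s["orientation"]).inv().apply(t-p)*1e3,1)); p=t
ims=[bot.get_image(c) for c in("scene","top")]
cv2.imwrite("pics/a.png",cv2.resize(np.hstack([i[60:340,120:480] for i in ims]),(800,311)))
E
```

```text
[ 0.51183613 -0.14961898  0.39734602] [-0.11359242 -1.60224221 -0.57716062] [ 0.77462086  0.18708863 -0.46567798  1.72029925 -0.45815919  1.27098134
  0.11869699] [ 0.23918455  0.20129957 -0.19452156]
[ 1.8 -0.7 59.4]
[-10.3  -0.   14.2]
[-10.   -0.   18.7]
[-7.1 -0.1 19.9]
[-4.  -0.1 20.8]
[-0.9 -0.1 21.1]
[ 2.3 -0.1 21. ]
[ 3.3 -0.1 13.7]
[ 2.1 -0.   6.7]
[ 2.5 -0.   6.6]
[ 1.6 -0.   3.9]
```

View pics/a.png

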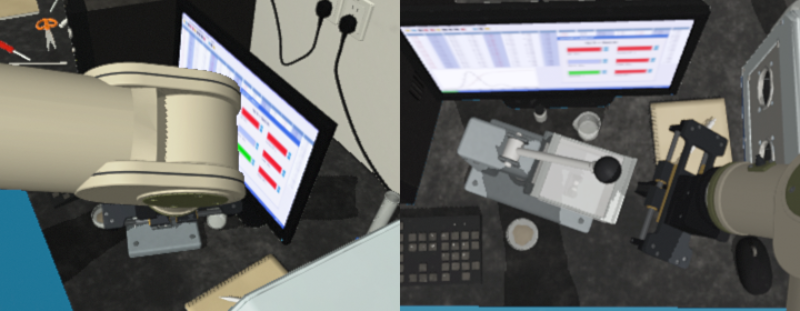

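The arm is clear of the knob (top view), and the fingertips point at the rail. Pressing the guard down.

step_arm(travel=[[0,0,15],[1,0,15],[1,0,15],[0,-1,10],[0,0,4],[-6,0,7],[-5,0,7],[-5,0,9]], rot=[[0,0,0],[0,0,0],[0,0,0],[0,0,0],[0,0,0],[0,0,0],[0,0,0],[0,0,0]], hand=[0,0,0,0,0,0,0,0])

```text
t: 4.25
tool_pos: [0.5204, -0.1234, 0.3202]
orientation: [-2.273, -1.607, -0.608]
wrist_force: [-0.5, -0.2, 0.4]
width: 0.0004
gripper_force: 0.3
```

step_arm(travel=[[-5,0,10],[-4,0,10],[-3,0,10],[-2,0,10],[-2,0,11],[0,0,10],[-1,0,11],[1,0,10]], rot=[[0,0,0],[0,0,0],[0,0,0],[0,0,0],[0,0,0],[0,0,0],[0,0,0],[0,0,0]], hand=[0,0,0,0,0,0,0,0])

```text
t: 4.92
tool_pos: [0.5299, -0.0966, 0.2402]
orientation: [-2.271, -1.607, -0.607]
wrist_force: [-1.0, -0.5, 2.0]
width: 0.0005
gripper_force: 1.1
```

```bash
python3 - <<'E'
from h import *
s=bot.get_state();q=R.from_rotvec(s["orientation"]);t=s["tool_pos"]+q.apply([0,0,.182])
c,sn=np.cos(P[2]),np.sin(P[2]);d=t-[P[0],P[1],0];print("tip in press",c*d[0]+sn*d[1],-sn*d[0]+c*d[1],d[2],s["wrist_force"],s["t"])
for g in(.35,.25,.2,.15): print(g,gp(141,8,0,g))
im=bot.get_image("top");r=bot.regions_of("guard_rail","top")
print([(d["p"],d["xy"]) for d in r]);cv2.imwrite("pics/b.png",cv2.resize(im[110:310,200:480],(784,560)))
E
```

```text
tip in press -0.1568310653207145 -0.001254109999348857 0.08226009850385432 [-0.97651432 -0.51093509  2.00054787] 4.9167
0.35 [-0.16215842  0.          0.09079115]
0.25 [-0.15414961  0.          0.07916606]
0.2 [-0.14971954  0.          0.07366819]
0.15 [-0.14502023  0.          0.06839859]
[(0.64, [273.3, 225.8])]
```

View pics/b.png

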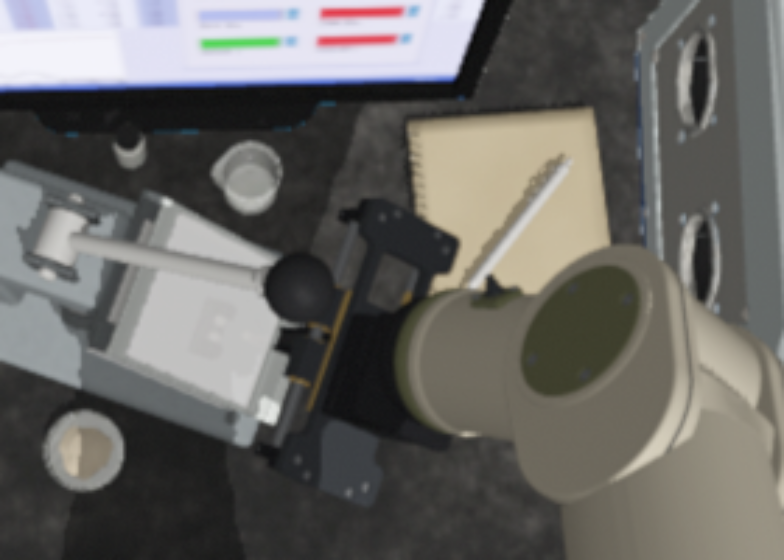

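The fingertips are on the rail, and about 2 N is moving the guard, now at roughly 0.27 rad. The knob and beaker are clear.

step_arm(travel=[[1,0,7],[2,0,7],[2,0,7],[2,0,6],[1,0,4]], rot=[[0,0,0],[0,0,0],[0,0,0],[0,0,0],[0,0,0]], hand=[0,0,0,0,0])

```text
t: 5.43
tool_pos: [0.5375, -0.0765, 0.2181]
orientation: [-2.272, -1.607, -0.607]
wrist_force: [-5.5, -5.5, 9.1]
width: 0.0003
gripper_force: 5.1
```

step_arm(travel=[[1,0,3],[1,0,3],[0,0,2]], rot=[[0,0,0],[0,0,0],[0,0,0]], hand=[0,0,0])

```text
t: 5.68
tool_pos: [0.5396, -0.0706, 0.2127]
orientation: [-2.271, -1.607, -0.608]
wrist_force: [-6.0, -4.0, 12.8]
width: 0.0001
gripper_force: 6.7
```

```bash
cat > tip.py <<'E'
from h import *
def tip(L=.182):
    s=bot.get_state();q=R.from_rotvec(s["orientation"]);t=s["tool_pos"]+q.apply([0,0,L])
    c,sn=np.cos(P[2]),np.sin(P[2]);d=t-[P[0],P[1],0];print("tip in press",np.round([c*d[0]+sn*d[1],-sn*d[0]+c*d[1],d[2]],4),np.round(s["wrist_force"],1),s["t"],s["tool_pos"])
if __name__=="__main__": tip()
E
python3 tip.py
```

```text
tip in press [-0.129  -0.002   0.0547] [-6.  -4.  12.8] 5.6833 [ 0.53958773 -0.07055292  0.2126548 ]
```

step_arm(travel=[[0,0,2],[0,0,2],[0,0,0]], rot=[[0,0,0],[0,0,0],[0,0,0]], hand=[0,0,0])

```text
t: 5.93
tool_pos: [0.5406, -0.0683, 0.2103]
orientation: [-2.27, -1.608, -0.609]
wrist_force: [-9.7, -4.8, 20.7]
width: 0.0003
gripper_force: 10.0
```

```bash
python3 tip.py
```

```text
tip in press [-0.1264 -0.0022  0.0524] [-9.7 -4.8 20.7] 5.9333 [ 0.54058095 -0.06831296  0.21029161]
```

step_arm(travel=[[0,0,2],[0,0,0],[0,0,0]], rot=[[0,0,0],[0,0,0],[0,0,0]], hand=[0,0,0])

```text
t: 6.18
tool_pos: [0.541, -0.0673, 0.2092]
orientation: [-2.269, -1.608, -0.61]
wrist_force: [-11.9, -5.1, 26.3]
width: 0.0003
gripper_force: 12.3
```

step_arm(travel=[[0,0,-4],[0,0,-4],[0,0,-4],[0,0,-10],[0,0,-20],[0,0,-30],[0,0,-30],[0,0,-30]], rot=[[0,0,0],[0,0,0],[0,0,0],[0,0,0],[0,0,0],[0,0,0],[0,0,0],[0,0,0]], hand=[0,0,0,0,0,0,0,0])

```text
t: 6.85
tool_pos: [0.5176, -0.1296, 0.3232]
orientation: [-2.27, -1.608, -0.607]
wrist_force: [0.2, -0.6, 0.1]
width: 0.0006
gripper_force: 0.0
```

```bash
python3 tip.py; python3 - <<'E'
from h import *
im=bot.get_image("top");o=im.copy()
for g,col in((0,(0,255,0)),(.12,(0,0,255))):
    for y in(-56,56):
        pts=np.array([proj("top",W(P,gp(r,8,y,g)))[0] for r in(131,151)]);print(g,y,pts.round(1).tolist())
        for p in pts: cv2.circle(o,tuple(np.round(p).astype(int)),1,col,-1)
a=np.hstack([cv2.resize(x[160:290,240:380],(400,371),interpolation=cv2.INTER_CUBIC) for x in(im,o)]);cv2.imwrite("pics/c.png",a)
E
```

```text
tip in press [-0.192  -0.0004  0.1653] [ 0.2 -0.6  0.1] 6.85 [ 0.51759886 -0.12961079  0.32320975]
0 -56 [[295.7, 203.5], [300.7, 206.7]]
0 56 [[277.7, 254.1], [283.0, 256.7]]
0.12 -56 [[301.2, 204.3], [307.0, 207.8]]
0.12 56 [[283.1, 255.6], [289.2, 258.4]]
```

View pics/c.png

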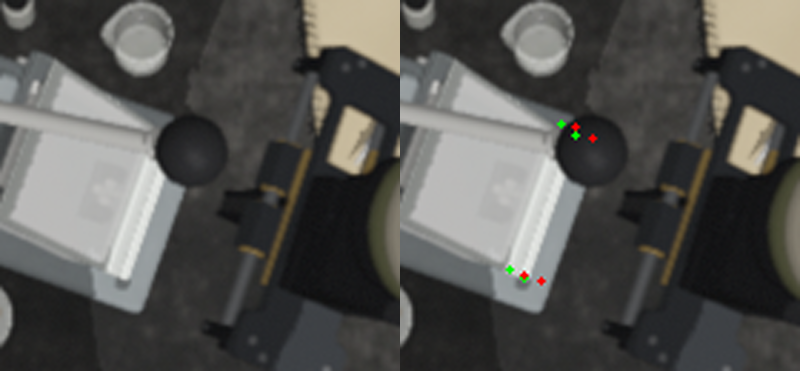

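The rail corners in the picture match the shut prediction, not 0.12 rad, so the guard is latched. Next is grasping the knob.

```bash
python3 - <<'E'
from h import *
q=ori(30);k=W(P,[-.156,0,.315]);s=bot.get_state()
qs=R.from_rotvec(s["orientation"])
print(np.degrees((qs.inv()*q).as_rotvec()))
pre=tcp(k,q,.164+.07);print("pre",pre,"rel",qs.inv().apply(pre-s["tool_pos"])*1e3)
E
```

```text
[ 0.78448926  0.28398993 -0.11281784]
pre [ 0.52131148 -0.12092006  0.51764994] rel [ 104.64414791    0.8869049  -158.29630138]
```

step_arm(travel=[[0,0,-25],[0,0,-30],[0,0,-30],[0,0,-30],[0,0,-30],[0,0,-15],[0,0,0]], rot=[[0,0,0],[0,0,0],[0,0,0],[0,0,0],[0,0,0],[0,0,0],[0,0,0]], hand=[0,0,0,0.5,1,1,1])

```text
t: 7.48
tool_pos: [0.4908, -0.2058, 0.464]
orientation: [-2.275, -1.608, -0.611]
wrist_force: [-0.3, 0.0, -0.3]
width: 0.0191
gripper_force: 0.0
```

```bash
python3 - <<'E'
from h import *
q=ori(30);k=W(P,[-.156,0,.315]);s=bot.get_state()
qs=R.from_rotvec(s["orientation"])
pre=tcp(k,q,.164+.07);print(s["joint_positions"],s["tool_pos"],"rel",qs.inv().apply(pre-s["tool_pos"])*1e3)
plan(pre,q,6)
E
```

```text
[ 0.84662017  0.15840946 -0.42189061  1.60732691 -0.45661838  1.4428252
  0.15965402] [ 0.49077696 -0.20578168  0.46397383] rel [104.9320426    0.75157477  -1.91806378]
travel [[17, 0, 0], [18, 0, 0], [17, 0, 0], [18, 0, -1], [17, 0, 0], [18, 1, -1]] rot [0.1, 0.0, -0.0] end [ 0.522 -0.121  0.518] angle err 0.33
```

step_arm(travel=[[17,0,0],[18,0,0],[17,0,0],[18,0,-1],[17,0,0],[18,1,-1],[0,0,0],[0,0,0]], rot=[[0,0,0],[0,0,0],[0,0,0],[0,0,0],[0,0,0],[0,0,0],[0,0,0],[0,0,0]], hand=[1,1,1,1,1,1,1,1])

```text
t: 8.15
tool_pos: [0.5218, -0.1184, 0.5141]
orientation: [-2.268, -1.61, -0.607]
wrist_force: [-0.3, -0.0, -0.8]
width: 0.0721
gripper_force: 0.0
```

```bash
python3 - <<'E'
from h import *
s=bot.get_state();print(s["width"],s["tool_pos"]);im=bot.get_image("wrist");k=W(P,[-.156,0,.315])
print("knob expected px",proj("wrist",k));print([(d["p"],d["xy"]) for d in bot.regions_of("lever_knob","wrist")])
q=R.from_rotvec(s["orientation"]);g=s["tool_pos"]+q.apply([0,0,.164]);print("rel knob from grasp",q.inv().apply(k-g)*1e3,"grasp px",proj("wrist",g))
cv2.imwrite("pics/d.png",im)
E
```

```text
0.07213268890188468 [ 0.52182778 -0.11837382  0.51411826]
knob expected px [[273.60116304 226.37016943]]
[(0.94, [271.8, 212.1])]
rel knob from grasp [ 0.44997538 -0.87170407 65.65283855] grasp px [[274.46464849 270.45430137]]
```

View pics/d.png

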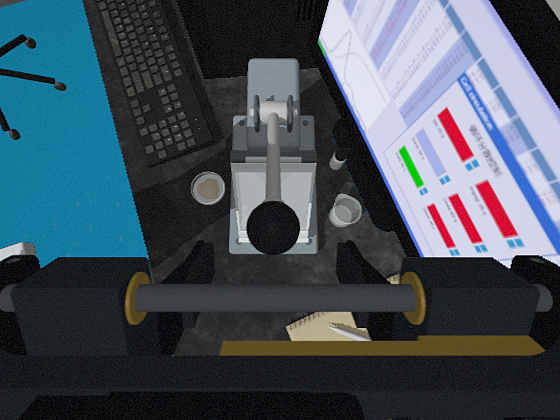

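The wrist view shows the knob centred at (273,228), as predicted, with the guard shut and the glassware in place. Advancing to grasp.

step_arm(travel=[[0,0,4],[0,-1,10],[0,0,12],[0,0,12],[0,0,12],[0,0,10],[0,0,5],[0,0,0]], rot=[[0,0,0],[0,0,0],[0,0,0],[0,0,0],[0,0,0],[0,0,0],[0,0,0],[0,0,0]], hand=[1,1,1,1,1,1,1,1])

```text
t: 8.92
tool_pos: [0.5317, -0.088, 0.4567]
orientation: [-2.269, -1.607, -0.605]
wrist_force: [-0.1, -0.1, 0.3]
width: 0.0868
gripper_force: 0.0
```

step_arm(travel=[[0,0,0],[0,0,0],[0,0,0],[0,0,0],[0,0,0],[0,0,0],[0,0,0],[0,0,0]], rot=[[0,0,0],[0,0,0],[0,0,0],[0,0,0],[0,0,0],[0,0,0],[0,0,0],[0,0,0]], hand=[0,0,0,0,0,0,0,0], newtons=35)

```text
t: 9.58
tool_pos: [0.5317, -0.0889, 0.4581]
orientation: [-2.271, -1.607, -0.607]
wrist_force: [-2.0, 0.5, 0.8]
width: 0.0415
gripper_force: 1.9
```

```bash
python3 - <<'E'
from h import *
s=bot.get_state();q=R.from_rotvec(s["orientation"]);p=np.array(s["tool_pos"])
print(s["width"],s["gripper_force"],s["wrist_force"])
k0=p+q.apply([0,0,.164]);print("knob-grasp",q.inv().apply(W(P,[-.156,0,.315])-k0)*1e3)
prev=None
for a in np.linspace(0,.72,13):
    t=np.radians(35)-a; k=W(P,[-.19*np.cos(t),0,.206+.19*np.sin(t)])
    if prev is not None: print(round(a,3),np.round(q.inv().apply(k-prev)*1e3,1))
    prev=k
E
```

```text
0.04149044941705317 1.8641264364123344 [-1.96854938  0.50996869  0.76713745]
knob-grasp [ 1.33601916 -0.39633723  1.62542461]
0.06 [-10.2  -0.    5.2]
0.12 [-9.8 -0.   5.8]
0.18 [-9.5 -0.   6.3]
0.24 [-9.1 -0.   6.9]
0.3 [-8.6 -0.   7.4]
0.36 [-8.2 -0.   7.9]
0.42 [-7.7 -0.   8.4]
0.48 [-7.2 -0.   8.9]
0.54 [-6.6 -0.   9.3]
0.6 [-6.1 -0.   9.7]
0.66 [-5.5 -0.1 10. ]
0.72 [-4.9 -0.1 10.3]
```

step_arm(travel=[[0,0,0],[0,0,0],[-5,0,3],[-5,0,3],[-5,0,3],[-5,0,3],[-5,0,3],[-5,0,3]], rot=[[0,0,0],[0,0,0],[0,0,0],[0,0,0],[0,0,0],[0,0,0],[0,0,0],[0,0,0]], hand=[0,0,0,0,0,0,0,0])

```text
t: 10.25
tool_pos: [0.5255, -0.1049, 0.4275]
orientation: [-2.269, -1.607, -0.605]
wrist_force: [-5.9, 1.1, 3.4]
width: 0.0384
gripper_force: 35.1
```

```bash
python3 - <<'E'
from tip import *
tip(.164);s=bot.get_state();print(s["width"],s["gripper_force"])
E
```

```text
tip in press [-0.1751  0.0006  0.2852] [-5.9  1.1  3.4] 10.25 [ 0.5254996  -0.10492167  0.42753474]
0.038361195072761284 35.0555360969156
```

step_arm(travel=[[-9,0,7],[-9,0,7],[-8,0,8],[-8,0,8],[-7,0,9],[0,0,0]], rot=[[0,0,0],[0,0,0],[0,0,0],[0,0,0],[0,0,0],[0,0,0]], hand=[0,0,0,0,0,0])

```text
t: 10.75
tool_pos: [0.5203, -0.1202, 0.372]
orientation: [-2.269, -1.605, -0.605]
wrist_force: [-8.0, 0.8, 7.4]
width: 0.0386
gripper_force: 35.1
```

```bash
python3 - <<'E'
from tip import *
tip(.164);s=bot.get_state();print(s["width"],s["gripper_force"])
E
```

```text
tip in press [-0.1911  0.0006  0.2297] [-8.   0.8  7.4] 10.75 [ 0.52032615 -0.12021171  0.37203428]
0.038566269231393654 35.10567493736744
```

step_arm(travel=[[-6,0,9],[-5,0,10],[-5,0,10],[-4,0,10],[-2,0,4],[0,0,0]], rot=[[0,0,0],[0,0,0],[0,0,0],[0,0,0],[0,0,0],[0,0,0]], hand=[0,0,0,0,0,0])

```text
t: 11.25
tool_pos: [0.5207, -0.1194, 0.3247]
orientation: [-2.27, -1.606, -0.603]
wrist_force: [-12.2, -4.8, 5.8]
width: 0.0381
gripper_force: 34.3
```

```bash
python3 - <<'E'
from tip import *
tip(.164);s=bot.get_state();print(s["width"],s["gripper_force"])
E
```

```text
tip in press [-0.1905  0.0005  0.1822] [-12.2  -4.8   5.8] 11.25 [ 0.52070202 -0.11936513  0.32467534]
0.03813369639929505 34.305741637945175
```

```bash
python3 - <<'E'
from h import *
w=bot.get_image("wrist");c=bot.get_image("top")
for a in(0,.5,.7):
    t=np.radians(35)-a;k=W(P,[-.19*np.cos(t),0,.206+.19*np.sin(t)]);print(a,proj("wrist",k),proj("top",k))
print([(d["p"],d["xy"]) for d in bot.regions_of("lever_knob","wrist")])
cv2.imwrite("pics/e.png",np.hstack([w[120:420,100:500],cv2.resize(c[160:310,200:400],(400,300))]))
E
```

```text
0 [[279.07163323  -5.28597854]] [[306.7590754  211.94872913]]
0.5 [[276.46547714 269.82875539]] [[322.76382072 227.30306741]]
0.7 [[276.02453765 271.59685807]] [[321.37436897 230.45574803]]
[(0.61, [270.8, 190.5])]
```

View pics/e.png

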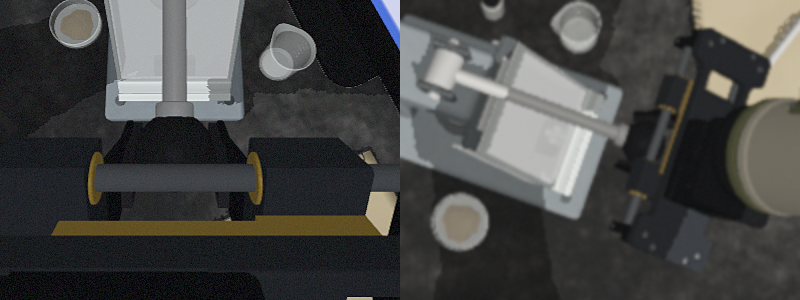

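The lever is down with the knob still held and the guard shut. A little more travel will confirm the stop.

step_arm(travel=[[-1,0,3],[-1,0,3],[0,0,0]], rot=[[0,0,0],[0,0,0],[0,0,0]], hand=[0,0,0])

```text
t: 11.65
tool_pos: [0.5211, -0.1186, 0.3203]
orientation: [-2.27, -1.607, -0.603]
wrist_force: [-23.0, -7.9, 25.7]
width: 0.0374
gripper_force: 32.8
```

```bash
python3 - <<'E'
from tip import *
tip(.164);s=bot.get_state();print(s["width"],s["gripper_force"])
E
```

```text
tip in press [-0.1896  0.0004  0.1778] [-23.   -7.9  25.7] 11.65 [ 0.52108433 -0.11855653  0.32025075]
0.037412188596092515 32.76281962171197
```

The force climbs against the stop, so the lever is fully down. Easing it back up at about 0.35 rad/s.

step_arm(travel=[[1,0,-3],[1,0,-4],[2,0,-5],[3,0,-5],[3,0,-5],[3,0,-5],[3,0,-5],[3,0,-5]], rot=[[0,0,0],[0,0,0],[0,0,0],[0,0,0],[0,0,0],[0,0,0],[0,0,0],[0,0,0]], hand=[0,0,0,0,0,0,0,0])

```text
t: 12.32
tool_pos: [0.5208, -0.1187, 0.3604]
orientation: [-2.269, -1.607, -0.604]
wrist_force: [-5.6, 0.9, 2.4]
width: 0.0376
gripper_force: 34.5
```

step_arm(travel=[[3,0,-5],[4,0,-4],[4,0,-5],[4,0,-4],[4,0,-4],[4,0,-4],[4,0,-4],[4,0,-4]], rot=[[0,0,0],[0,0,0],[0,0,0],[0,0,0],[0,0,0],[0,0,0],[0,0,0],[0,0,0]], hand=[0,0,0,0,0,0,0,0])

```text
t: 12.98
tool_pos: [0.5243, -0.1085, 0.4054]
orientation: [-2.268, -1.607, -0.605]
wrist_force: [-3.4, 4.8, -0.3]
width: 0.0372
gripper_force: 34.9
```

```bash
python3 - <<'E'
from tip import *
tip(.164);s=bot.get_state();print(s["width"],s["gripper_force"])
E
```

```text
tip in press [-0.1788  0.0006  0.2631] [-3.4  4.8 -0.3] 12.9833 [ 0.52430733 -0.10848989  0.40543011]
0.03715372764775706 34.90519265178591
```

step_arm(travel=[[4,0,-4],[4,0,-4],[4,0,-4],[5,0,-3],[5,0,-3],[5,0,-3],[5,0,-3],[0,0,0]], rot=[[0,0,0],[0,0,0],[0,0,0],[0,0,0],[0,0,0],[0,0,0],[0,0,0],[0,0,0]], hand=[0,0,0,0,0,0,0,0])

```text
t: 13.65
tool_pos: [0.5302, -0.0914, 0.4427]
orientation: [-2.265, -1.61, -0.608]
wrist_force: [2.7, 9.7, -4.8]
width: 0.0369
gripper_force: 35.3
```

```bash
python3 - <<'E'
from tip import *
tip(.164);s=bot.get_state();print(s["width"],s["gripper_force"])
E
```

```text
tip in press [-0.1604  0.0007  0.3005] [ 2.7  9.7 -4.8] 13.65 [ 0.53020526 -0.09139536  0.44265828]
0.03690482218593105 35.278103202581406
```

step_arm(travel=[[3,0,0],[3,0,0],[3,0,0],[2,0,0],[0,0,0]], rot=[[0,0,0],[0,0,0],[0,0,0],[0,0,0],[0,0,0]], hand=[0,0,0,0,0])

```text
t: 14.07
tool_pos: [0.5314, -0.0883, 0.4459]
orientation: [-2.276, -1.605, -0.597]
wrist_force: [-14.2, -11.9, -1.4]
width: 0.0368
gripper_force: 34.9
```

```bash
python3 - <<'E'
from tip import *
tip(.164);s=bot.get_state();print(s["width"],s["gripper_force"])
c=bot.get_image("top");w=bot.get_image("wrist")
cv2.imwrite("pics/f.png",np.hstack([w[120:420,100:500],cv2.resize(c[160:310,200:400],(400,300))]))
E
```

```text
tip in press [-0.1583  0.0005  0.3031] [-14.2 -11.9  -1.4] 14.0667 [ 0.53144485 -0.08833188  0.44592051]
0.036778392010948714 34.90913696587086
```

View pics/f.png

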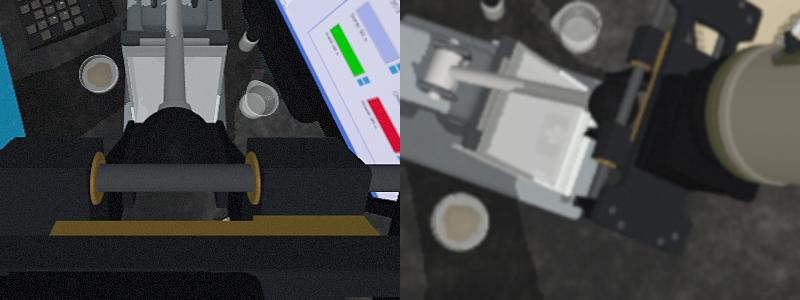

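The lever is back against its upper stop: the force reverses and the tool stops moving. I'll relieve the load, open, and retract along the tool axis.

step_arm(travel=[[-2,0,0],[-2,0,0],[0,0,0]], rot=[[0,0,0],[0,0,0],[0,0,0]], hand=[0,0,0])

```text
t: 14.42
tool_pos: [0.531, -0.0893, 0.445]
orientation: [-2.271, -1.606, -0.603]
wrist_force: [-9.4, -2.0, 2.7]
width: 0.0369
gripper_force: 35.0
```

step_arm(travel=[[0,0,0],[0,0,0],[0,0,0],[0,0,0],[0,0,0],[0,0,0],[0,0,0],[0,0,0]], rot=[[0,0,0],[0,0,0],[0,0,0],[0,0,0],[0,0,0],[0,0,0],[0,0,0],[0,0,0]], hand=[0.5,0.6,0.7,0.8,0.9,1,1,1])

```text
t: 15.08
tool_pos: [0.5319, -0.0886, 0.4456]
orientation: [-2.271, -1.607, -0.607]
wrist_force: [0.0, 0.5, -0.4]
width: 0.0815
gripper_force: 0.0
```

step_arm(travel=[[0,0,-8],[0,0,-15],[0,0,-20],[0,0,-20],[0,0,-20],[0,0,-20],[0,0,-10],[0,0,0]], rot=[[0,0,0],[0,0,0],[0,0,0],[0,0,0],[0,0,0],[0,0,0],[0,0,0],[0,0,0]], hand=[1,1,1,1,1,1,1,1])

```text
t: 15.75
tool_pos: [0.5126, -0.1426, 0.5457]
orientation: [-2.274, -1.607, -0.61]
wrist_force: [0.9, 0.6, -0.7]
width: 0.0868
gripper_force: 0.0
```

```bash
python3 - <<'E'
from tip import *
tip(.164)
c=bot.get_image("top");w=bot.get_image("wrist")
for g in(0,.12): print(g,[proj("top",W(P,gp(r,8,56,g)))[0].round(1).tolist() for r in(131,151)])
for a in(0,.06,.1):
    t=np.radians(35)-a;k=W(P,[-.19*np.cos(t),0,.206+.19*np.sin(t)]);print(a,proj("wrist",k),proj("top",k))
for cam in("wrist","top"):
  for d in bot.regions_of("lever_knob",cam):print(cam,d["p"],d["xy"])
cv2.imwrite("pics/g.png",np.hstack([w[50:350,100:500],cv2.resize(c[160:310,200:400],(400,300))]))
E
```

```text
tip in press [-0.215  -0.0005  0.4033] [ 0.9  0.6 -0.7] 15.75 [ 0.51255055 -0.14262677  0.5457279 ]
0 [[277.7, 254.1], [283.0, 256.7]]
0.12 [[283.1, 255.6], [289.2, 258.4]]
0 [[274.59891487 204.01327258]] [[306.7590754  211.94872913]]
0.06 [[274.60167302 213.46628065]] [[310.27125789 214.33303138]]
0.1 [[274.60099216 219.14283592]] [[312.36651373 215.84605993]]
wrist 0.98 [271.1, 189.8]
top 0.74 [278.7, 205.6]
```

View pics/g.png

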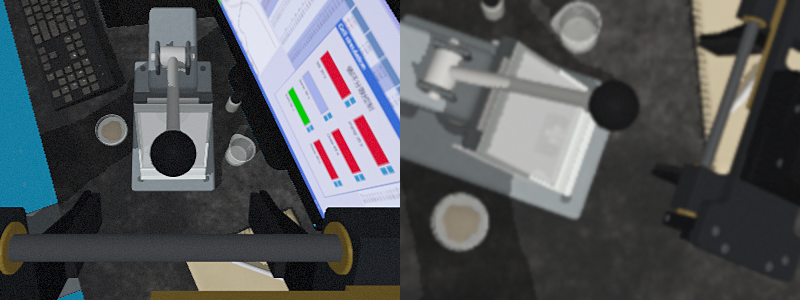

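The knob is at wrist (273,204) and top (306.5,212.5), which matches lever 0. The rail is at its shut position, the glassware is in place and the gripper is clear.

```bash
python3 -c "
from cell import bot
print(bot.sign_off())"
```

```text
the job is handed in; nothing more can be done
None
```

I handed the job in at about 16 s: the guard is latched shut, the lever was pulled to its stop and eased back up to rest, the gripper is clear of everything, and the glassware stands where it was; I did not measure the punch depth directly, and the hand-in returned no verdict.

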